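# Re-zero the printer's nozzle-height dial and set it five clicks up

### The arm

A 7-joint arm with a two-finger parallel gripper is mounted at the origin on the work surface. World frame = base frame: x ahead of the robot, y to its left, z up, the work surface at z = 0. Lengths are in m, angles in rad, forces in N, time in s.
With the tool pointing down it reaches from about 0.425 to 0.925 m from the base axis. Payload 6.8 kg.
Tool frame: the origin (TCP) lies between the finger pads; the fingertips stand 14 mm ahead of it and the grasp point (between the pads) lies 5 mm behind it; z points along the fingers, y is the line along which they close (so a half turn about z gives the same grasp; the last joint's range is limited). The gripper opens to 85 mm and grips with 20 to 120 N. Pads are 22 mm wide; open, the fingers measure 114 mm over their backs; the gripper's body (76 mm by 85 mm) begins 54 mm behind the grasp point. The pads swing forward as they close: fully open they stand 13 mm farther back than shut.
Start: joints at [1.082, 0.477, 0.022, 1.555, -0.011, 1.109, -0.083], TCP at [0.251, -0.627, 0.245] pointing down, gripper open.
Joint ranges: [-2.96, 2.96], [-0.34, 2.1], [-1.41, 1.46], [0.24, 2.44], [-1.37, 4.51], [0.17, 1.92], [-2.96, 2.96]. Speed limits (rad/s): [2.39, 2.39, 3.14, 3.14, 3.14, 3.14, 3.14].

### API

Orientations are given as a rotation vector (axis times angle).
In Python, from bench import r, eyes, ticket gives the robot as it stands. The module is installed in compiled form; this text tells all that it offers.
- The arm moves only by the tool arm_command, never from a script. Its argument "plan" is text: rows parted by semicolons, each of 4 numbers parted by spaces: the shift along the tool's x, y, z in m, then the turn about the tool's z in degrees. In form: tx ty tz yaw; .... A call has 1 to 20 rows; each row shifts and turns the commanded pose from where the row before left it, along the tool's axes as they then stand; what a row does not reach is not made up. A row lasts 1/8 s, in which the tool goes at most 62.5 mm and 10.7 degrees, less where a joint would pass 70% of its speed; a pose out of reach is approached as far as the arm can. A call is refused whole if a number of a shift passes 0.0625 or a number of a turn 10.7, either way. A call with a gripper value outside its range is refused whole. "hand" is the closure, from -1 (fully open) to 1 (shut), set as the call begins (left out, the last holds). The fingers move at their own pace and stop on an object; "grip_force" is the grip in N (left out, the last holds). Time passes only in rows, so rows that do not move let the fingers close. It gives the time, the measured TCP pose, the force, the opening and the grip force at its end, in the units of the state.
- r.get_obs(): the state, without advancing time (a new reading comes with each control period).
- eyes.grab_frame(name): name is "side" or "top"; returns (picture, depth): 400x640x3 uint8, red, green, blue; 400x640 float32, m along the optical axis (not along the pixel's ray), 0 where there is no reading.
- eyes.calibration(name): a dict with "fov_y" (degrees; the focal length in pixels is half the picture's height over the tangent of half this angle, whatever the lens; pixels are square), "cx", "cy" (the principal point, pixels), "k1" (the pictures are not rectified: a ray, as slopes to the right and down, at radius r is drawn at 1 + k1 r^2 times it, then the intrinsics apply), "origin" and "attitude" of the camera in the world. Camera axes: x right, y up, looking along -z (the intrinsics and any distortion apply to the point x, -y, -z); pixel columns grow to the right and rows downward; lengths in m; the calibration is good to about 2 mm. A picture is of the moment at which its call begins. calibration takes no time and is no camera call.
- ticket.hand_in(): hands the job in; it is judged then, once.
The state is a dict: "clock": time; "joints": joint angles; "qvel": joint speeds; "tau": joint torques, N m; "tcp_pos": TCP position; "orientation": TCP orientation; "contact_force": force on the tool from outside, world axes, zero at the start; "moment": the same for the moment, N m; "grip_width": finger opening in m; "gripper_force": force on a finger pad.
Only numpy, scipy, OpenCV 4.12 (cv2) and the standard library are available. Lean on these libraries where they do the work, as an engineer would, in place of code of your own. Each camera call takes 0.05 s, during which the arm holds its last target. There are 200 camera calls.

### The job

On the printer's control box, gently turn the round knob anticlockwise (seen from above) until you feel its end stop, without forcing it past the stop; then turn it clockwise exactly five clicks, and finally push the knob gently about 5 mm down to store the setting, and let go of it. Leave the jar, the parts tray and the mouse where they are.

Things in the scene. Friction and masses are not known exactly. Their poses are not given: they have to be found in the camera images.
- control_box: White plastic box fixed to the desk, 170 (x) x 150 (y) x 60 mm high, with a flat dark screen in the far half of its top. Origin at the centre of its underside, z up; x points from the knob half to the screen half. Nothing on it but the knob stands more than 3 mm above its top.
- knob_axis (a point): Point on the knob's upright axis at the box's top face (60 mm above the desk), 30 mm to -x of the box's centre; fixed, does not turn. Clicks: a stop every 20 degrees (18 a turn); the knob rests only in stops. Leaving a stop takes about 0.15 N m at once, fading to none half-way to the next; there it turns over and the knob pulls itself (0.15 N m) into the next stop. 13 free clicks from zero.
- knob_grip (a point): Centre of the knob, half-way up, 80 mm above the desk; does not turn. The knob is a plain, finely ribbed black upright cylinder without a mark, 40 mm across, 32 mm tall; its side runs from 64 to 96 mm above the desk, with 4 mm of clear space under it.
- end_stop (a point): Point on the knob's axis, 35 mm above the desk, inside the box, where the sprung end stop sits, right at the zero click-stop. Turned anticlockwise (from above) against it, resistance jumps to 0.4 N m and climbs to 0.7 without turning over; let go, the knob springs back to zero. Over 14 degrees past zero (0.7 N m) is forcing. The start is 2 to 5 clicks clockwise of zero; which is not shown.
- knob_top (a point): Centre of the knob's flat top, 96 mm above the desk when up; sinks with the knob, does not turn with it. The knob can be pushed straight down on a spring: it gives at 4 N, plus 1.3 N per mm; the setting is stored when it is 3 mm down or more (8 N) for a moment, and over 7.5 mm (14 N) is too hard. Let go, it springs back up. Pushing does not turn it.
- height_pointer (a point): Tip of a tiny white pointer (4 x 1.6 mm) in a slot on the box's top, 14 mm to +x of the box's centre. It moves along the box's y axis by only 0.5 mm per click clockwise and stands at y = 0 of the box in the zero click-stop: too fine to be read well from a noisy measurement. It sinks with the knob when that is pushed.
- ink_jar: Small round amber jar with a brass cap, 40 mm across, 55 mm tall, loose, standing beside the box; origin at the centre of its underside. To be left alone.
- parts_tray: Low open black tray with small white printed parts in it, 130 x 100 x 22 mm, loose, on the other side of the box; origin at the centre of its underside. To be left alone.
- mouse: Black and white computer mouse, 95 x 56 x 31 mm, loose, beside the box; origin at the centre of its underside. To be left alone.
Mind the look-alikes: they are no part of the job. Several things have the shape of the control_box; the one meant has the colours described above.

How it is judged:
By the outcome, as a careful person would: the job done as asked, in the order asked, and still so for the second after the job is handed in, with the robot touching nothing.
It also fails if it takes over 72 s, if anything falls off the work surface, if the arm or the gripper's body presses on something with over 40 N, if the wrist force passes 120 N, or if a joint passes its speed limit or range.

## Working session

There is one attempt and no reset: what is moved stays moved. The work goes in short steps, Python scripts to look and compute and a tool call to move; the robot and the scene stay as the last step left them, time stands still between calls to the robot, and variables do not carry over. Pictures are saved under pics/ and viewed, at most 10 in all, crops included, and the job is handed in when it is done.

Besides the shell and the picture viewer there is one more tool, called after "Call:" as a command line: name --argument value ..., lists and objects as JSON in quotes. arm_command: Moves the arm, as the interface text tells. Its arguments: {"type":"object","properties":{"plan":{"type":"string"},"hand":{"type":"number"},"grip_force":{"type":"number"}},"required":["plan"]}

```bash
mkdir -p pics; python3 - <<'E'
from bench import r,eyes
import cv2,numpy as np
o=r.get_obs()
for k,v in o.items(): print(k,np.round(v,4))
for n in("side","top"):
    p,d=eyes.grab_frame(n); cv2.imwrite(f"pics/{n}0.png",p[:,:,::-1]); np.savez(f"{n}0.npz",p=p,d=d)
    print(n,eyes.calibration(n))
E
```

```text
clock 0.0
joints [ 1.0819  0.4778  0.0224  1.5565 -0.0115  1.1093 -0.0831]
qvel [ 0.0001  0.0011  0.     -0.0006 -0.0012 -0.0021 -0.0007]
tau [-1.20000e-03 -5.96460e+01  1.60710e+00 -2.81201e+01  1.25000e-02
  9.40000e-03  0.00000e+00]
tcp_pos [ 0.2507 -0.6261  0.2443]
orientation [-3.0831e+00 -5.9420e-01  7.0000e-04]
contact_force [-0.3089 -0.3375 -0.5608]
moment [-0.0622 -0.0114  0.0195]
gripper_force 0.0
grip_width 0.0853
side {'fov_y': 52.87459072511567, 'cx': 321.95467736601876, 'cy': 196.41664289597074, 'k1': 0.020485133374245602, 'origin': array([ 0.42124419, -0.70913262,  0.56814441]), 'attitude': array([ 1.00751574, -0.06264735, -0.13356705])}
top {'fov_y': 42.66305434986711, 'cx': 325.21043964399263, 'cy': 206.20357523429297, 'k1': -0.0696900558916262, 'origin': array([0.40900494, 0.0415735 , 1.32374259]), 'attitude': array([ 0.09801024, -0.0564181 , -1.57211291])}
```

View pics/side0.png

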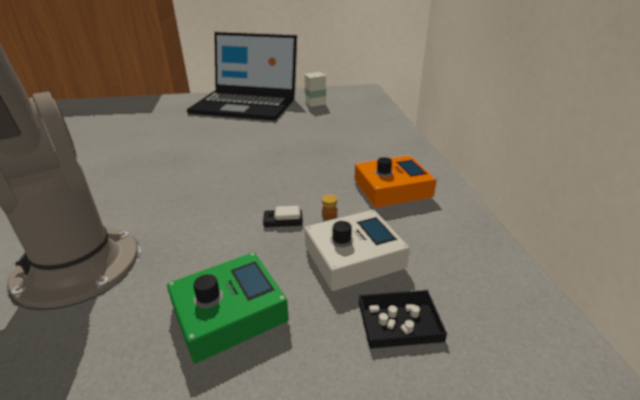

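View pics/top0.png

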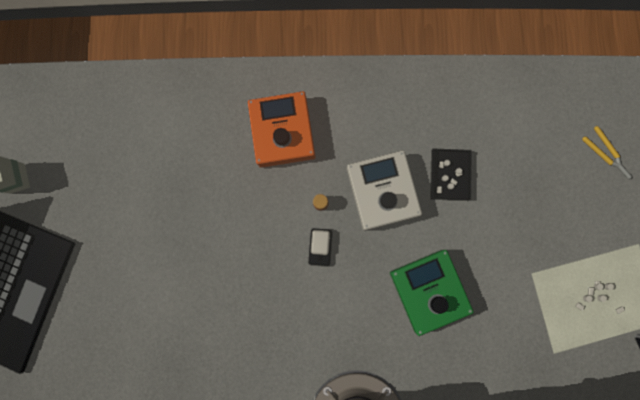

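Side view: the boxes are green (228,305), orange (395,180) and white (355,248). Top view: green (432,292), orange (281,128) and white (384,190). The white one with the dark screen fits the description, and its knob is at top (388,200) and side (342,232). The jar is at top (320,202), the tray at (452,174) and the mouse at (320,246).

```bash
cat > h.py <<'E'
import numpy as np,cv2
from scipy.spatial.transform import Rotation as R
from bench import r,eyes
def K(c): 
    f=200/np.tan(np.radians(c["fov_y"]/2)); return np.array([[f,0,c["cx"]],[0,f,c["cy"]],[0,0,1.]])
def rays(n,uv):
    c=eyes.calibration(n)
    s=cv2.undistortPoints(np.float64(uv).reshape(-1,1,2),K(c),np.array([c["k1"],0,0,0.]))[:,0]
    d=np.c_[s[:,0],-s[:,1],-np.ones(len(s))]
    return c["origin"],R.from_rotvec(c["attitude"]).apply(d)
def onplane(n,uv,z):
    o,d=rays(n,uv); return o+d*((z-o[2])/d[:,2])[:,None]
def cloud(n,d):
    v,u=np.mgrid[:400,:640]; o,dd=rays(n,np.c_[u.ravel(),v.ravel()])
    return (o+dd*d.ravel()[:,None]).reshape(400,640,3)
def tri(u1,u2):
    o1,d1=rays("top",[u1]);o2,d2=rays("side",[u2]);d1=d1[0];d2=d2[0]
    t=np.linalg.lstsq(np.c_[d1,-d2],o2-o1,rcond=None)[0]
    a,b=o1+t[0]*d1,o2+t[1]*d2; return (a+b)/2,np.linalg.norm(a-b)
E
python3 - <<'E'
from h import *
Z={n:np.load(n+"0.npz") for n in("top","side")}
# knob: dark blobs in white box region; top face centre
for n,(u,v,w) in {"top":(388,200,14),"side":(342,232,16)}.items():
    p=Z[n]["p"]; g=p.max(2)[v-w:v+w,u-w:u+w]
    m=(g<60).astype(np.uint8); k,l,s,c=cv2.connectedComponentsWithStats(m)
    for i in range(1,k):
        if s[i,4]>20: print(n,s[i]+[u-w,v-w,0,0,0],c[i]+[u-w,v-w])
    P=cloud(n,Z[n]["d"])[v-w:v+w,u-w:u+w].reshape(-1,3)
    q=P[(P[:,2]>.085)&(P[:,2]<.12)]; print(len(q),np.median(q,0),q.min(0),q.max(0), 'range-mid',(q.min(0)+q.max(0))/2)
    q=P[(P[:,2]>.04)&(P[:,2]<.08)]; print("boxtop z",np.median(q[:,2]))
# white box outline
p=Z["top"]["p"]; h=cv2.cvtColor(p,cv2.COLOR_RGB2HSV)
m=((h[...,1]<60)&(h[...,2]>135)).astype(np.uint8); m[:, :335]=0;m[:,430:]=0;m[:140]=0;m[240:]=0
cs=max(cv2.findContours(m,0,2)[0],key=cv2.contourArea)
b=cv2.minAreaRect(cs); print(b); print(onplane("top",cv2.boxPoints(b),.06), onplane("top",[b[0]],.06))
for n,(u,v,w) in {"top":(388,195,50),"side":(350,240,60)}.items():
    cv2.imwrite(f"pics/{n}c.png",cv2.resize(Z[n]["p"][v-w:v+w,u-w:u+w,::-1],(600,600),interpolation=cv2.INTER_CUBIC))
for n,uv in dict(jar=(320,202),mouse=(320,246),tray=(452,174)).items(): print(n,onplane("top",[uv],.03))
E
```

```text
top [380 193  17  15 205] [388.27317073 200.06341463]
212 [ 0.54471094 -0.07941964  0.09550225] [ 0.52604971 -0.09910972  0.08675351] [ 0.56444731 -0.06042904  0.10365316] range-mid [ 0.54524851 -0.07976938  0.09520333]
boxtop z 0.060091796035809386
side [333 222  18  23 362] [341.62154696 233.09392265]
252 [ 0.54421002 -0.0838364   0.09444318] [ 0.52563382 -0.09813814  0.08506767] [ 0.56534097 -0.05718989  0.09675762] range-mid [ 0.5454874  -0.07766401  0.09091264]
boxtop z 0.05942284650389307
((383.14178466796875, 189.43756103515625), (66.40760040283203, 59.646690368652344), 74.98163604736328)
[[ 0.63669707  0.02351072  0.06      ]
 [ 0.67518603 -0.12093174  0.06      ]
 [ 0.5139108  -0.16063032  0.06      ]
 [ 0.47623399 -0.01802094  0.06      ]] [[ 0.57493162 -0.06900813  0.06      ]]
jar [[0.54743773 0.08899336 0.03      ]]
mouse [[0.43585724 0.08905385 0.03      ]]
tray [[ 0.61783156 -0.24778223  0.03      ]]
```

View pics/topc.png

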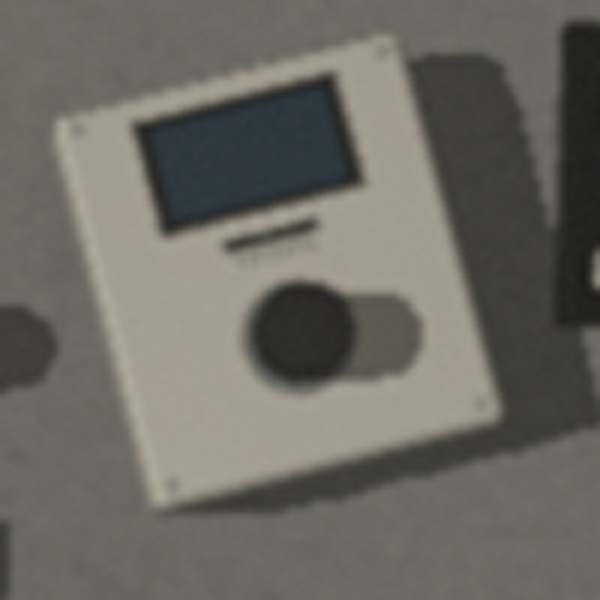

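View pics/sidec.png

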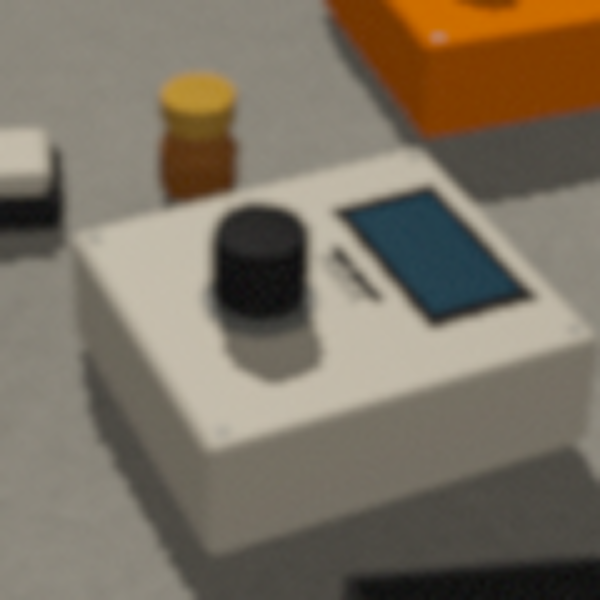

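White box confirmed in both crops: knob at top crop (302,331) and side crop (260,230). Its axis is near (0.5453, -0.0785), with the knob top at z≈0.095 and the box top at z≈0.060. I'll move above it now.

Call:
arm_command --plan "0.0298 -0.0249 0 0; 0.0298 -0.0249 0 0; 0.0298 -0.0249 0 0; 0.0298 -0.0249 0 0; 0.0298 -0.0249 0 0; 0.0298 -0.0249 0 0; 0.0298 -0.0249 0 0; 0.0298 -0.0249 0 0; 0.0298 -0.0249 0 0; 0.0298 -0.0249 0 0; 0.0298 -0.0249 0 0; 0.0298 -0.0249 0 0; 0.0298 -0.0249 0 0; 0.0298 -0.0249 0 0; 0.0298 -0.0249 0 0; 0.0298 -0.0249 0 0; 0 0 0 0; 0 0 0 0" --hand -1 --grip_force 20

```text
clock: 2.35
tcp_pos: [0.5449, -0.0803, 0.2449]
orientation: [3.085, 0.594, -0.002]
contact_force: [-0.8, -0.3, -0.7]
grip_width: 0.0856
gripper_force: 0.0
```

```bash
cat > s.py <<'E'
from h import *
o=r.get_obs()
for k in ("clock","joints","tcp_pos","contact_force","moment","gripper_force","grip_width"): print(k,np.round(o[k],4).tolist())
M=R.from_rotvec(o["orientation"]).as_matrix(); print("yaw(x)",np.degrees(np.arctan2(M[1,0],M[0,0])),"z",M[:,2].round(4))
print("d tool to knob",(M.T@(np.array([.5453,-.0785,.080])-o["tcp_pos"])).round(4))
E
python3 s.py
```

```text
clock 2.35
joints [0.2605, 0.2906, -0.2759, 1.8396, 0.092, 1.0248, -1.2427]
tcp_pos [0.5449, -0.0803, 0.2449]
contact_force [-0.7533, -0.256, -0.6647]
moment [-0.0278, 0.0183, -0.0229]
gripper_force 0.0
grip_width 0.0856
yaw(x) 21.797453992213214 z [-1.1e-03 -5.0e-04 -1.0e+00]
d tool to knob [ 0.0012 -0.0015  0.1649]
```

Call:
arm_command --plan "0.0012 -0.0015 0.02 0; 0 0 0.02 0; 0 0 0.02 -10; 0 0 0.02 10; 0 0 0.02 0; 0 0 0.02 0; 0 0 0.02 0; 0 0 0.014 0; 0 0 0.01 0; 0 0 0 0; 0 0 0 0; 0 0 0 -8; 0 0 0 0"

```text
clock: 3.98
tcp_pos: [0.5465, -0.0778, 0.0819]
orientation: [3.036, 0.806, 0.002]
contact_force: [-0.4, -0.5, -0.3]
grip_width: 0.0853
gripper_force: 0.0
```

```bash
python3 s.py; python3 - <<'E'
from h import *
a=[]
for n,(u,v,w) in {"side":(350,220,60)}.items():
    p,d=eyes.grab_frame(n); cv2.imwrite("pics/s1.png",cv2.resize(p[v-w:v+w,u-w:u+w,::-1],(600,600),interpolation=cv2.INTER_CUBIC))
E
```

```text
clock 3.975
joints [0.2459, 0.5044, -0.2753, 1.9668, 0.2062, 0.6957, -1.2071]
tcp_pos [0.5465, -0.0778, 0.0819]
contact_force [-0.3873, -0.467, -0.3004]
moment [0.0404, 0.0148, 0.0138]
gripper_force 0.0
grip_width 0.0853
yaw(x) 29.752683691112267 z [ 1.2e-03  1.0e-04 -1.0e+00]
d tool to knob [-0.0014  0.      0.0019]
```

View pics/s1.png

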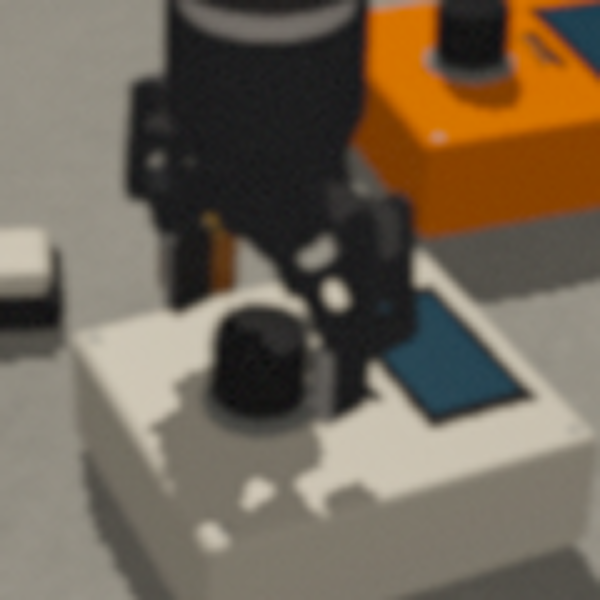

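Call:
arm_command --plan "-0.0014 0 0 0; 0 0 0 0; 0 0 0 0; 0 0 0 0; 0 0 0 0; 0 0 0 0; 0 0 0 0; 0 0 0 0" --hand 1 --grip_force 25

```text
clock: 5.03
tcp_pos: [0.5447, -0.0783, 0.0813]
orientation: [-3.036, -0.808, 0.0]
contact_force: [-2.1, 1.9, 4.6]
grip_width: 0.0383
gripper_force: 28.1
```

```bash
python3 s.py
```

```text
clock 5.025
joints [0.247, 0.5037, -0.275, 1.9701, 0.2062, 0.6945, -1.205]
tcp_pos [0.5447, -0.0783, 0.0813]
contact_force [-2.0615, 1.8618, 4.6333]
moment [0.2245, 0.4619, -0.0649]
gripper_force 28.103
grip_width 0.0383
yaw(x) 29.819756477528955 z [-1.e-04  1.e-04 -1.e+00]
d tool to knob [0.0004 0.0004 0.0013]
```

Call:
arm_command --plan "0 -0.0003 -0.0012 0; 0 0 0 0; 0 0 0 -4; 0 0 0 -4; 0 0 0 0; 0 0 0 0"

```text
clock: 5.78
tcp_pos: [0.5448, -0.0786, 0.0818]
orientation: [2.973, 1.015, 0.0]
contact_force: [5.0, -1.3, -15.7]
grip_width: 0.0383
gripper_force: 26.8
```

```bash
python3 s.py
```

```text
clock 5.775
joints [0.2742, 0.5069, -0.3092, 1.968, 0.2313, 0.7001, -1.089]
tcp_pos [0.5448, -0.0786, 0.0818]
contact_force [5.0173, -1.288, -15.6842]
moment [-0.3084, -1.14, -0.0846]
gripper_force 26.8464
grip_width 0.0383
yaw(x) 37.706702077913874 z [ 2.e-04  0.e+00 -1.e+00]
d tool to knob [0.0005 0.0002 0.0018]
```

Call:
arm_command --plan "0 0 0.0009 0; 0 0 0 -5; 0 0 0 -5; 0 0 0 -5; 0 0 0 -5; 0 0 0 0; 0 0 0 0"

```text
clock: 6.65
tcp_pos: [0.5454, -0.0791, 0.0817]
orientation: [2.75, 1.515, 0.002]
contact_force: [5.1, -1.4, -10.2]
grip_width: 0.0381
gripper_force: 27.2
```

```bash
python3 s.py
```

```text
clock 6.65
joints [0.3412, 0.5191, -0.3943, 1.9628, 0.2966, 0.7138, -0.7958]
tcp_pos [0.5454, -0.0791, 0.0817]
contact_force [5.1408, -1.3548, -10.1723]
moment [-0.5032, -1.0177, -0.0618]
gripper_force 27.2006
grip_width 0.0381
yaw(x) 57.7112522441923 z [ 1.5e-03 -8.0e-04 -1.0e+00]
d tool to knob [ 0.0005 -0.0004  0.0017]
```

Call:
arm_command --plan "0.0001 0.0004 0.0005 0; 0 0 0 -5; 0 0 0 -5; 0 0 0 -5; 0 0 0 -5; 0 0 0 0; 0 0 0 0"

```text
clock: 7.52
tcp_pos: [0.5462, -0.0794, 0.0817]
orientation: [2.444, 1.97, 0.002]
contact_force: [4.7, -3.4, -6.7]
grip_width: 0.038
gripper_force: 27.6
```

```bash
python3 s.py
```

```text
clock 7.525
joints [0.4066, 0.5349, -0.4789, 1.957, 0.3612, 0.7311, -0.5015]
tcp_pos [0.5462, -0.0794, 0.0817]
contact_force [4.6589, -3.4144, -6.7419]
moment [-0.6545, -0.9596, -0.0509]
gripper_force 27.5653
grip_width 0.038
yaw(x) 77.71901618458892 z [ 0.0024 -0.0011 -1.    ]
d tool to knob [ 0.0007 -0.0011  0.0017]
```

Call:
arm_command --plan "0 0 0.0003 0; 0 0 0 -5; 0 0 0 -5; 0 0 0 -5; 0 0 0 -5; 0 0 0 0; 0 0 0 0"

```text
clock: 8.4
tcp_pos: [0.547, -0.0795, 0.0816]
orientation: [2.066, 2.362, 0.003]
contact_force: [7.2, -4.1, -6.3]
grip_width: 0.0385
gripper_force: 27.6
```

```bash
python3 s.py
```

```text
clock 8.4
joints [0.4701, 0.5534, -0.5625, 1.952, 0.4249, 0.7505, -0.2072]
tcp_pos [0.547, -0.0795, 0.0816]
contact_force [7.2023, -4.0573, -6.2921]
moment [-0.5865, -1.1768, -0.4138]
gripper_force 27.6015
grip_width 0.0385
yaw(x) 97.65273297874192 z [ 3.7e-03 -8.0e-04 -1.0e+00]
d tool to knob [ 0.0012 -0.0015  0.0016]
```

Mz jumped from about -0.05 to -0.41 N m, which is the end stop, about 8° past zero. I'll back off, let go and regrip at zero on a better-centred axis, (0.547, -0.077).

Call:
arm_command --plan "0 0 0 4; 0 0 0 4; 0 0 0 0"

```text
clock: 8.78
tcp_pos: [0.5467, -0.0795, 0.0816]
orientation: [2.225, 2.213, 0.002]
contact_force: [5.6, -3.2, -5.2]
grip_width: 0.0379
gripper_force: 27.6
```

Call:
arm_command --plan "0 0 0 0; 0 0 0 0; 0 0 0 0; 0 0 0 0; 0 0 0 0; 0 0 0 0" --hand -0.6

```text
clock: 9.52
tcp_pos: [0.545, -0.0783, 0.0808]
orientation: [-2.225, -2.218, 0.0]
contact_force: [0.4, 1.2, -0.6]
grip_width: 0.0681
gripper_force: 0.0
```

```bash
sed -i 's/.5453,-.0785,.080/.547,-.077,.0815/' s.py; python3 s.py
```

```text
clock 9.525
joints [0.4446, 0.5463, -0.5305, 1.9561, 0.399, 0.7431, -0.3243]
tcp_pos [0.545, -0.0783, 0.0808]
contact_force [0.4108, 1.2206, -0.5546]
moment [0.056, -0.0293, -0.0527]
gripper_force 0.0
grip_width 0.0681
yaw(x) 89.81538135589703 z [-1.e-04  0.e+00 -1.e+00]
d tool to knob [ 0.0013  0.002  -0.0007]
```

Call:
arm_command --plan "0.0013 0.0022 -0.0007 0; 0 0 0 0"

```text
clock: 9.78
tcp_pos: [0.5476, -0.0768, 0.0816]
orientation: [2.225, 2.218, 0.001]
contact_force: [-0.3, 0.5, 0.7]
grip_width: 0.0682
gripper_force: 0.0
```

Call:
arm_command --plan "0 0 0 0; 0 0 0 0; 0 0 0 0; 0 0 0 0; 0 0 0 0; 0 0 0 0; 0 0 0 0; 0 0 0 0" --hand 1 --grip_force 30

```text
clock: 10.78
tcp_pos: [0.547, -0.0771, 0.0814]
orientation: [-2.225, -2.218, 0.001]
contact_force: [-3.4, -0.3, 6.1]
grip_width: 0.038
gripper_force: 32.0
```

```bash
python3 s.py
```

```text
clock 10.775
joints [0.4416, 0.5478, -0.5306, 1.9513, 0.3985, 0.747, -0.3257]
tcp_pos [0.547, -0.0771, 0.0814]
contact_force [-3.4329, -0.2876, 6.0988]
moment [0.0086, 0.8818, -0.0039]
gripper_force 32.015
grip_width 0.038
yaw(x) 89.81667328158169 z [-5.e-04 -1.e-04 -1.e+00]
d tool to knob [ 0.0001  0.     -0.0001]
```

Call:
arm_command --plan "0 -0.0002 -0.0003 0; 0 0 0 5; 0 0 0 5; 0 0 0 5; 0 0 0 5; 0 0 0 5; 0 0 0 5; 0 0 0 5; 0 0 0 5; 0 0 0 0; 0 0 0 0"

```text
clock: 12.15
tcp_pos: [0.547, -0.0771, 0.0817]
orientation: [-2.848, -1.326, 0.0]
contact_force: [-3.6, -0.5, 2.7]
grip_width: 0.0384
gripper_force: 31.9
```

```bash
python3 s.py
```

```text
clock 12.15
joints [0.3121, 0.5167, -0.362, 1.9603, 0.2714, 0.7114, -0.9133]
tcp_pos [0.547, -0.0771, 0.0817]
contact_force [-3.6355, -0.4968, 2.6958]
moment [-0.0241, 0.7187, -0.0197]
gripper_force 31.9314
grip_width 0.0384
yaw(x) 49.91340894556324 z [-2.e-04 -1.e-04 -1.e+00]
d tool to knob [ 0.0001 -0.      0.0002]
```

Call:
arm_command --plan "0 0 0 5; 0 0 0 5; 0 0 0 5; 0 0 0 5; 0 0 0 5; 0 0 0 5; 0 0 0 5; 0 0 0 5; 0 0 0 5; 0 0 0 5; 0 0 0 5; 0 0 0 5; 0 0 0 0; 0 0 0 0; 0 0 0 0"

```text
clock: 14.02
tcp_pos: [0.5469, -0.0771, 0.0817]
orientation: [-3.129, 0.277, 0.0]
contact_force: [-3.7, -0.8, 1.9]
grip_width: 0.0383
gripper_force: 31.9
```

```bash
python3 s.py
```

```text
clock 14.025
joints [0.1072, 0.4929, -0.1013, 1.9748, 0.0764, 0.6777, -1.789]
tcp_pos [0.5469, -0.0771, 0.0817]
contact_force [-3.7404, -0.7734, 1.941]
moment [-0.1583, 0.7101, -0.009]
gripper_force 31.8771
grip_width 0.0383
yaw(x) -10.11634532477301 z [-2.e-04  0.e+00 -1.e+00]
d tool to knob [ 0.     -0.0001  0.0002]
```

Call:
arm_command --plan "0 0 0 0; 0 0 0 0; 0 0 0 0; 0 0 0 0; 0 0 0 0; 0 0 0 0; 0 0 0 0; 0 0 -0.01 0; 0 0 -0.02 0; 0 0 -0.02 0; 0 0 0 0" --hand -0.6

```text
clock: 15.4
tcp_pos: [0.5484, -0.0771, 0.1338]
orientation: [-3.129, 0.279, -0.006]
contact_force: [-0.0, -0.1, -0.0]
grip_width: 0.068
gripper_force: 0.0
```

Call:
arm_command --plan "0 0 0 0; 0 0 0 0; 0 0 0 0; 0 0 0 0; 0 0 0 0; 0 0 0 0; 0 0 0 0; 0 0 0 0; 0 0 0 0; 0 0 0 0" --hand 1

```text
clock: 16.65
tcp_pos: [0.5471, -0.077, 0.1318]
orientation: [3.129, -0.279, 0.0]
contact_force: [0.4, 0.3, -0.2]
grip_width: 0.0
gripper_force: 0.0
```

```bash
python3 s.py
```

```text
clock 16.65
joints [0.1125, 0.4185, -0.107, 1.9462, 0.0618, 0.78, -1.7778]
tcp_pos [0.5471, -0.077, 0.1318]
contact_force [0.3958, 0.3088, -0.2167]
moment [-0.0015, -0.0093, -0.0199]
gripper_force 0.0
grip_width 0.0
yaw(x) -10.177071062506945 z [ 0. -0. -1.]
d tool to knob [-0.0001  0.      0.0503]
```

Contact is expected at a TCP height of about 0.110. I'll approach to 0.111, then push in small steps.

Call:
arm_command --plan "0 0 0.01 0; 0 0 0.007 0; 0 0 0.002 0; 0 0 0.002 0; 0 0 0.001 0; 0 0 0 0; 0 0 0 0"

```text
clock: 17.52
tcp_pos: [0.5471, -0.077, 0.1101]
orientation: [3.129, -0.279, 0.0]
contact_force: [-0.9, -0.4, 5.1]
grip_width: -0.0003
gripper_force: 2.0
```

Call:
arm_command --plan "0 0 0.001 0; 0 0 0.001 0; 0 0 0 0; 0 0 0 0"

```text
clock: 18.02
tcp_pos: [0.5471, -0.077, 0.1082]
orientation: [3.129, -0.279, 0.0]
contact_force: [-2.7, 1.0, 6.9]
grip_width: 0.0002
gripper_force: 3.0
```

Call:
arm_command --plan "0 0 0.001 0; 0 0 0.001 0; 0 0 0.0008 0; 0 0 0 0; 0 0 0 0; 0 0 0 0; 0 0 0 0"

```text
clock: 18.9
tcp_pos: [0.5471, -0.0771, 0.1057]
orientation: [3.129, -0.279, 0.001]
contact_force: [-3.0, -0.2, 8.4]
grip_width: -0.0003
gripper_force: 4.6
```

Call:
arm_command --plan "0 0 0.0006 0; 0 0 0 0; 0 0 0 0; 0 0 0 0; 0 0 0 0; 0 0 0 0"

```text
clock: 19.65
tcp_pos: [0.5472, -0.077, 0.1052]
orientation: [3.129, -0.279, 0.001]
contact_force: [-4.0, 1.2, 10.1]
grip_width: 0.0001
gripper_force: 4.9
```

Call:
arm_command --plan "0 0 0 0; 0 0 0 0"

```text
clock: 19.9
tcp_pos: [0.5472, -0.0771, 0.1052]
orientation: [3.129, -0.279, 0.001]
contact_force: [-2.4, 0.6, 9.8]
grip_width: -0.0002
gripper_force: 4.9
```

About 10 N, so the knob is about 4.5 to 5 mm down and was held there. Now I'll lift away.

Call:
arm_command --plan "0 0 -0.002 0; 0 0 -0.002 0; 0 0 -0.002 0; 0 0 -0.01 0; 0 0 -0.03 0; 0 0 -0.04 0; 0 0 -0.04 0; -0.04 0 0 0; -0.04 0 0 0; -0.04 0 0 0; 0 0 0 0; 0 0 0 0; 0 0 0 0; 0 0 0 0"

```text
clock: 21.65
tcp_pos: [0.4296, -0.0559, 0.2303]
orientation: [-3.129, 0.279, -0.0]
contact_force: [-0.7, -0.8, 0.4]
grip_width: 0.0001
gripper_force: 0.0
```

```bash
python3 - <<'E'
from h import *
o=r.get_obs(); print(o["clock"],o["tcp_pos"],o["contact_force"])
Z=np.load("side0.npz"); c=eyes.calibration("side")
p,d=eyes.grab_frame("side"); v,u,w=240,350,60
f=lambda q:cv2.resize(q[205:265,335:395,::-1],(400,400),interpolation=cv2.INTER_CUBIC)
cv2.imwrite("pics/end.png",np.hstack([f(Z["p"]),f(p)]))
q,_=eyes.grab_frame("top"); a=np.load("top0.npz")["p"]
for n,(x,y) in dict(jar=(320,202),mouse=(320,246),tray=(452,174)).items():
    print(n,np.abs(q[y-20:y+20,x-20:x+20].astype(int)-a[y-20:y+20,x-20:x+20]).mean())
E
```

```text
21.65 [ 0.42963859 -0.0558681   0.23033137] [-0.6882316  -0.7651532   0.38647997]
jar 1.3358333333333334
mouse 1.410625
tray 1.30625
```

View pics/end.png

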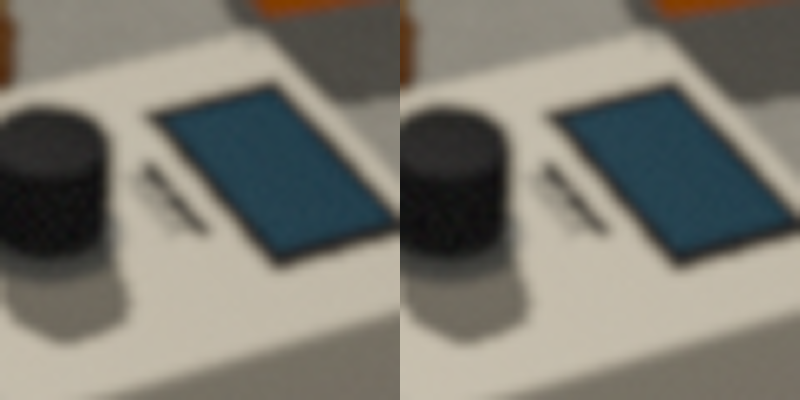

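The final view shows the knob back up at its old height, left (50,180) and right (450,180). The jar, mouse and tray are unchanged. The pointer is too fine to read here. Handing in.

```bash
python3 -c "
from bench import ticket
print(ticket.hand_in())"
```

```text
the job is handed in; nothing more can be done
None
```

The job is handed in: I turned the knob to its end stop (felt 3 clicks from the start), then 100° (five clicks) clockwise, pushed it about 5 mm down at 10 N and let go; the pointer was too fine to confirm the count, and the jar, tray and mouse were not moved.

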